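# Lock the indexing head and offer up the chuck key

### The arm

A 6-joint arm with a two-finger parallel gripper is mounted at the origin on the work surface. World frame = base frame: x ahead of the robot, y to its left, z up, the work surface at z = 0. Lengths are in m, angles in rad, forces in N, time in s.
With the tool pointing down it reaches from about 0.375 to 0.75 m from the base axis. Payload 9 kg.
Tool frame: the origin (TCP) lies midway between the tips of the shut fingers; the grasp point (between the pads) lies 19 mm behind it; z points along the fingers, y is the line along which they close (so a half turn about z gives the same grasp; the last joint's range is limited). The gripper opens to 85 mm and grips with 20 to 120 N. Pads are 22 mm wide; open, the fingers measure 114 mm over their backs; the gripper's body (76 mm by 85 mm) begins 54 mm behind the grasp point. The pads swing forward as they close: fully open they stand 13 mm farther back than shut.
Start: joints at [-1.476, 0.104, 0.097, 1.564, 0, 1.353], TCP at [0.185, -0.571, 0.202] pointing down, gripper open.
Joint ranges: [-2.99, 2.99], [-0.84, 1.86], [-1.1, 1.16], [-1.84, 2.11], [-1.51, 1.56], [-3.14, 3.14]. Speed limits (rad/s): [2.22, 2.22, 2.57, 3.14, 3.14, 3.14].

### API

Orientations are given as a unit quaternion [w, x, y, z].
In Python, from plant import arm gives the robot as it stands. The module is installed in compiled form; this text tells all that it offers.
- The arm moves only by the tool move_arm, never from a script. Its arguments are lists of equal length, an entry for each row: "hand": the opening, from 0 (shut) to 1 (fully open); "dp": the shift along the tool's x, y, z in a scale on which 1.0 is 80 cm, a list of three; "spin": the turn about the tool's z in a scale on which 1.0 is 90 degrees. A call has 1 to 12 rows; each row is the pose to reach, as a shift and turn from the pose commanded when the call began, along the tool's axes at that moment; what a row does not reach only later rows make up. A row lasts 1/12 s, in which the tool goes at most 41.7 mm and 7.16 degrees, less where a joint would pass 70% of its speed; a pose out of reach is approached as far as the arm can. No shift or turn number may pass 1 either way. A call with a gripper value outside its range is refused whole. The fingers move at their own pace and stop on an object; "newtons" is the grip in N (left out, the last holds). Time passes only in rows, so rows that repeat a pose let the fingers close. It gives the time, the measured TCP pose, the force, the opening and the grip force at its end, in the units of the state.
- arm.get_obs(): the state, without advancing time (a new reading comes with each control period).
- arm.capture(name): name is "scene" or "top"; returns (picture, depth): 400x640x3 uint8, red, green, blue; 400x640 float32, m along the optical axis (not along the pixel's ray), 0 where there is no reading.
- arm.get_calibration(name): a dict with "intrinsics" (3x3 intrinsics, pixels), "position" and "rotation" of the camera in the world. Camera axes: x right, y down, z forward; pixel columns grow to the right and rows downward; lengths in m; the calibration is good to about 2 mm. A picture is of the moment at which its call begins. get_calibration takes no time and is no camera call.
- arm.close_job(): hands the job in; it is judged then, once.
The state is a dict: "time": time; "qpos": joint angles; "joint_vel": joint speeds; "effort": joint torques, N m; "ee_pos": TCP position; "ee_rot": TCP orientation; "wrist_force": force on the tool from outside, world axes, zero at the start; "moment": the same for the moment, N m; "opening": opening from 0.0 (shut) to 1.0 (fully open); "finger_force": force on a finger pad.
Only numpy, scipy, OpenCV 4.12 (cv2) and the standard library are available. Lean on these libraries where they do the work, as an engineer would, in place of code of your own. Each camera call takes 0.05 s, during which the arm holds its last target. There are 200 camera calls.

### The job

Take the stub mallet and, with it and not with the gripper, knock the sprung lock pin on the indexing head fully home, then stand the mallet upright on the bench again and let go of it. Then draw the T-handled chuck key out of its wooden block, carry it over the things on the bench without disturbing them, and finish still holding it: upright, motionless, its square tip centred about one centimetre above the square socket on top of the chuck, turned so that its flats line up with the socket's and it could drop straight in, but not touching.

Things in the scene. Friction and masses are not known exactly. Their poses are not given: they have to be found in the camera images.
- mallet: Beechwood stub mallet (0.3 kg) standing upright on its head, in one row with the two doll halves. Head at the bottom 56 mm across, 62 mm high, flat striking face underneath 48 mm across; above it a round handle 25 mm thick up to 148 mm, to be gripped 75 to 145 mm above the bench. Origin: centre of the striking face (underside); z up along the handle.
- lock_pin (a joint): Travel of the sprung lock pin on the indexing head: 0 m up, 0.014 m fully home (down). About 7 N pushes it; a friction collar keeps it where it is left, so it stays down.
- pin_top (a point): Centre of the top of the lock pin, an upright steel pin with a 20 mm round head in a low dark collar on the grey headstock (whose top is 125 mm above the bench). Pin top 160 mm above the bench when up, 146 mm when home; the point moves with it. Axes as the head's. The nearest thing higher than 146 mm, the socket's boss, is 79 mm from the pin's axis.
- head: Indexing head fixed to the bench: grey box-shaped headstock 90 x 115 x 125 mm high carrying a round steel chuck (100 mm across, 50 mm wide, axis level, four jaws on its face). Origin: on the bench below the chuck's middle and socket. y: the chuck's axis, pointing out of the jaws; the headstock and lock pin lie to -y, the pin 100 mm from the origin. z up.
- socket (a point): Centre of the mouth of the square key socket, 16 x 16 mm, in the square steel boss (42 x 42 mm) on top of the chuck, 150 mm above the bench. x and y are parallel to the socket's (and the boss's) sides, z up.
- chuck_key: Iron T-shaped chuck key, 0.3 kg, upright in its block, collar on the block's top. Origin: centre of its tip (low end), 15 mm above the bench at first; z up. Shank 12 x 12 mm square, sides along x and y, 55 mm long; then a 32 mm collar to 65 mm, 16 mm neck, and the black round grip bar, 18 mm thick, 90 mm long, level along x, its axis 100 mm above the tip. Any quarter turn fits the socket.
- key_block: Pale wooden block 80 x 80 x 70 mm high fixed to the bench, with an upright 20 mm round hole in the middle that holds the chuck key loosely, 55 mm deep in it. Origin: centre of its underside. To free the key lift it straight up 60 mm or more.
- guard: Dark wooden chip guard, an upright board fixed on edge between the key's block and the row of mallet and doll halves: 300 mm long along its x, 18 mm thick, 80 mm high. Origin: centre of its underside.
- doll_bottom: Lower half of a nesting doll, a pale open wooden cup 68 mm across and 60 mm high, standing loose. Origin: centre of its underside. Not to be disturbed.
- doll_top: Upper half of a nesting doll, a pale solid-looking wooden head and shoulders 66 mm across and 72 mm high, standing loose. Origin: centre of its underside. Not to be disturbed.
- caliper: Brass outside caliper lying flat on the bench, 155 x 68 mm, 9 mm thick, long side along its x. Origin: middle of its underside. Not to be disturbed.
- stick: Beechwood burnishing stick lying on the bench in front of the indexing head, 170 mm long along its x, 20 mm wide, 18 mm thick. Origin: on its underside near the middle. Not to be disturbed.
- wax_jar: Amber glass wax jar with a metal lid, 64 mm across, 60 mm high, standing on the bench farther out than the indexing head. Origin: centre of its underside. Not to be disturbed.
- small_doll: Small one-piece turned wooden doll, 56 mm across, 82 mm high, standing at the far side of the bench. Origin: centre of its underside. Not to be disturbed.
Not all that is in view belongs to the job. Leave any orange or red look-alike of the chuck_key alone.

How it is judged:
By the outcome, as a careful person would: the job done as asked, in the order asked, and still so for the second after the job is handed in, while the arm keeps its last pose, push and grip.
It also fails if it takes over 64 s, if anything falls off the work surface, if the arm or the gripper's body presses on something with over 40 N, if the wrist force passes 120 N, or if a joint passes its speed limit or range.

## Working session

There is one attempt and no reset: what is moved stays moved. The work goes in short steps, Python scripts to look and compute and a tool call to move; the robot and the scene stay as the last step left them, time stands still between calls to the robot, and variables do not carry over. Pictures are saved under pics/ and viewed, at most 10 in all, crops included, and the job is handed in when it is done.

Besides the shell and the picture viewer there is one more tool, called after "Emit:" by a JSON object that holds its "method" and its "body", one argument or row to a line. move_arm: Moves the arm, as the interface text tells. Its arguments: {"type":"object","properties":{"hand":{"type":"array","items":{"type":"number"}},"dp":{"type":"array","items":{"type":"array","items":{"type":"number"}}},"spin":{"type":"array","items":{"type":"number"}},"newtons":{"type":"number"}},"required":["hand","dp","spin"]}

```bash
mkdir -p pics
cat > h.py <<'E'
from plant import arm
import numpy as np, cv2
def cap(n):
    p,d=arm.capture(n); c=arm.get_calibration(n); K=np.array(c["intrinsics"]);R=np.array(c["rotation"]);t=np.array(c["position"])
    v,u=np.mgrid[:400,:640]
    P=np.stack([(u-K[0,2])/K[0,0]*d,(v-K[1,2])/K[1,1]*d,d],-1)@R.T+t
    P[d==0]=np.nan
    return p,P
def save(n,p,crop=None,s=1):
    if crop: p=p[crop[1]:crop[3],crop[0]:crop[2]]
    cv2.imwrite("pics/"+n+".png",cv2.resize(p,None,fx=s,fy=s,interpolation=cv2.INTER_CUBIC)[...,::-1])
E
python3 - <<'E'
from h import *
for n in("scene","top"):
    p,P=cap(n); save(n+"0",p,s=1.25); np.savez(n+"0",p=p,P=P)
    c=arm.get_calibration(n);print(n,c["position"],c["rotation"])
print(arm.get_obs())
E
```

```text
Traceback (most recent call last):
  File "h.py", line 6, in cap
    P=np.stack([(u-K[0,2])/K[0,0]*d,(v-K[1,2])/K[1,1]*d,d],-1)@R.T+t
      ~~~~~~~~~~~~~~~~~~~~~~~~~~~~~~~~~~~~~~~~~~~~~~~~~~~~~~~~^~~~
ValueError: matmul: Input operand 1 has a mismatch in its core dimension 0, with gufunc signature (n?,k),(k,m?)->(n?,m?) (size 4 is different from 3)
```

Rotation is a quaternion.

```bash
sed -i 's/R=np.array(c\["rotation"\])/R=Rot.from_quat(np.roll(c["rotation"],-1)).as_matrix()/; 2a from scipy.spatial.transform import Rotation as Rot' h.py
python3 - <<'E'
from h import *
for n in("scene","top"):
    p,P=cap(n); save(n+"0",p,s=1.25); np.savez(n+"0",p=p,P=P)
    c=arm.get_calibration(n);print(n,c)
    print(np.round(P[200,320],3),np.round(P[350,100],3))
print(arm.get_obs())
E
```

```text
scene {'intrinsics': array([[492.53953452,   0.        , 315.95513364],
       [  0.        , 492.53953452, 203.75787349],
       [  0.        ,   0.        ,   1.        ]]), 'position': array([1.02287496, 0.39857484, 1.04489119]), 'rotation': array([-0.12440027,  0.46028607,  0.84820752, -0.23066276])}
[0.524 0.084 0.056] [ 1.077 -0.495 -0.746]
top {'intrinsics': array([[445.91041891,   0.        , 332.4134302 ],
       [  0.        , 445.91041891, 199.48106503],
       [  0.        ,   0.        ,   1.        ]]), 'position': array([0.40344941, 0.09621915, 1.26837458]), 'rotation': array([-0.06300892,  0.70856388, -0.70151503,  0.04293909])}
[0.591 0.168 0.013] [ 0.088  1.002 -0.426]
{'time': 0.15, 'qpos': array([-1.47568720e+00,  1.04531924e-01,  9.66656444e-02,  1.56392353e+00,
       -1.17108629e-05,  1.35307889e+00]), 'joint_vel': array([ 3.18154096e-04, -1.40079097e-03,  3.15681610e-03, -7.70749386e-04,
        8.81382983e-05,  5.39019277e-04]), 'effort': array([ 3.30771029e-03, -5.57355022e+01,  5.04006922e+01,  1.25890641e-02,
       -2.28369167e-04, -1.49285768e-05]), 'ee_pos': array([ 0.18461725, -0.57059238,  0.20182843]), 'ee_rot': array([-4.96166012e-04,  9.87792239e-01,  1.55776267e-01,  2.45887470e-05]), 'wrist_force': array([ 0.70312613, -0.56955266,  0.18258495]), 'moment': array([-0.01925518,  0.03607614, -0.0114541 ]), 'finger_force': 0.0, 'opening': 1.0004721735073148}
```

View pics/top0.png

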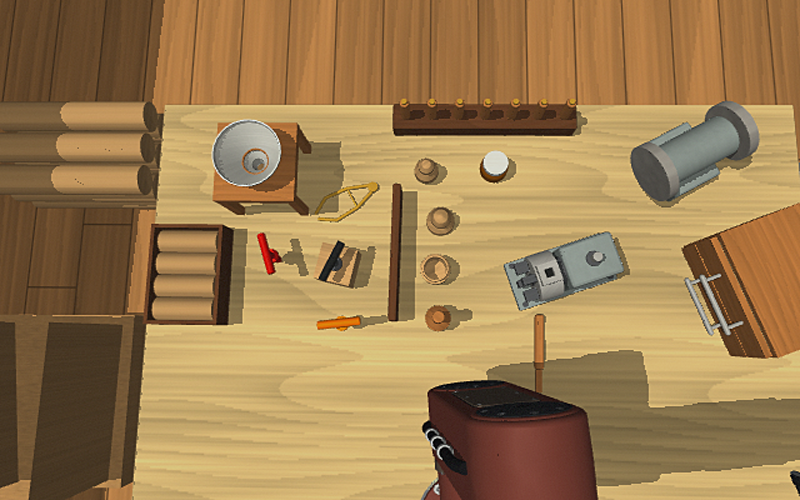

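View pics/scene0.png

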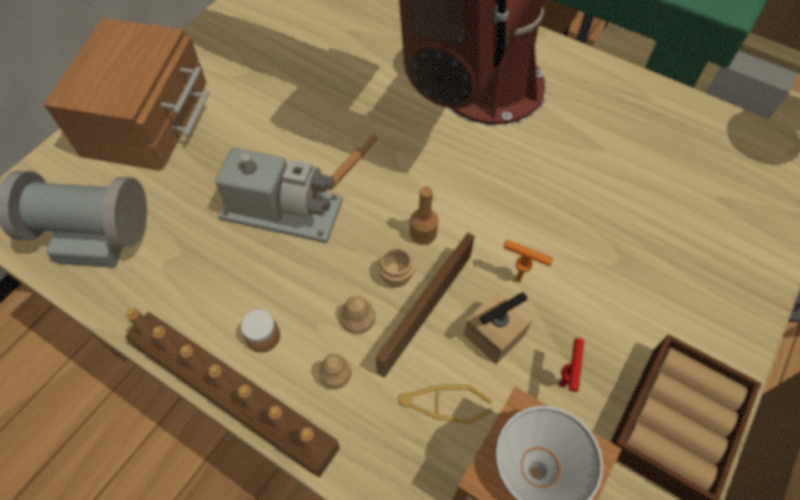

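The top view shows (800-px scale) the mallet at (438,317), the black key in its block at (337,262), the pin at (596,257) and the boss at (549,272). The guard is at x≈396. The scene view agrees. I'll measure these from depth next.

```bash
cat > m.py <<'E'
from h import *
def sel(P,c,r,zl,zh):
    m=(np.hypot(P[...,0]-c[0],P[...,1]-c[1])<r)&(P[...,2]>zl)&(P[...,2]<zh); return m
def rect(q): 
    (c,s,a)=cv2.minAreaRect(q[:,:2].astype(np.float32)*1000); return np.round(c,1),np.round(s,1),round(a,1)
E
python3 - <<'E'
from m import *
D={n:np.load(n+"0.npz") for n in("top","scene")}
T=D["top"]["P"]
g=lambda u,v:T[int(v/1.25),int(u/1.25)]
for k,(u,v) in dict(mal=(438,317),pin=(596,256),boss=(549,272),key=(337,262),dollb=(435,270),dollt=(440,220),guard=(397,250),stick=(540,345),jar=(495,165),cal=(345,205)).items(): print(k,np.round(g(u,v),3))
for k,c,r,zl,zh in [("mal",g(438,317),.03,.135,.16),("pin",g(596,256),.03,.15,.17),("boss",g(549,272),.04,.143,.156),("bar",g(337,262),.08,.106,.135),("block",g(337,262),.08,.06,.075),("headst",g(596,256),.1,.115,.13),("guard",g(397,250),.2,.074,.085)]:
  for n in D:
    P=D[n]["P"];m=sel(P,c,r,zl,zh);q=P[m]
    if len(q)<5: print(k,n,len(q));continue
    print(k,n,len(q),np.round(q.mean(0)*1000,1),np.round(np.median(q[:,2])*1000,1),*rect(q))
p=D["top"]["p"]
save("c1",p[150:270,400:520],s=5)
E
```

```text
mal [0.438 0.084 0.145]
pin [ 0.563 -0.23   0.156]
boss [ 0.53  -0.139  0.148]
key [0.553 0.298 0.1  ]
dollb [0.546 0.088 0.015]
dollt [0.65  0.079 0.071]
guard [0.581 0.173 0.081]
stick [ 0.382 -0.143  0.018]
jar [ 0.778 -0.044  0.061]
cal [ 0.699  0.3   -0.   ]
mal top 77 [437.6  82.5 149. ] 148.9 [436.8  82.4] [22.3 22.5] 1.1
mal scene 107 [443.3  84.5 145.7] 147.0 [441.4  83.4] [24.6 22.8] 33.5
pin top 52 [ 560.6 -233.2  159.2] 159.4 [ 561.  -232.5] [18.1 16.7] 7.3
pin scene 56 [ 564.1 -232.1  157.5] 157.6 [ 562.5 -233.4] [19.8 16.4] 37.4
boss top 263 [ 528.2 -138.7  150.7] 151.1 [ 528.6 -139.1] [41.4 42.5] 19.5
boss scene 286 [ 532.3 -138.   149.1] 149.4 [ 531.5 -139.1] [46.6 43.9] 19.0
bar top 233 [551.4 305.  123. ] 123.1 [552.  305.9] [18.5 88.3] 64.1
bar scene 359 [557.5 306.9 121.2] 121.7 [555.6 306.6] [17.9 90.8] 64.8
block top 584 [550.7 302.2  71. ] 71.3 [552.  306.1] [80.6 80.2] 77.2
block scene 997 [560.1 309.4  69.5] 69.8 [554.7 306.4] [80.6 83.5] 77.5
headst top 1516 [ 556.7 -223.5  125.2] 125.6 [ 553.5 -212.3] [ 89.5 155.6] 19.1
headst scene 1477 [ 566.1 -219.4  123.8] 124.4 [ 555.8 -212.3] [ 93.4 154.4] 19.6
guard top 884 [583.5 191.8  80.1] 80.5 [607.  208.4] [270.3 346.8] 85.2
guard scene 1204 [589.1 185.1  79.4] 79.5 [599.3 212.4] [340.  265.9] 2.8
```

View pics/c1.png

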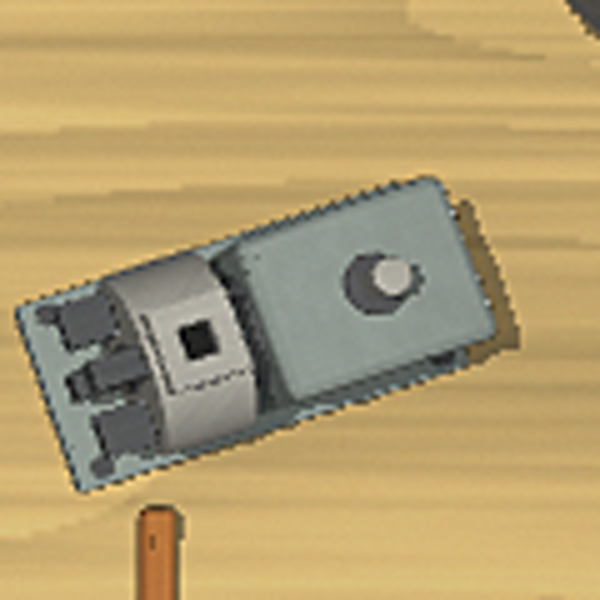

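```bash
cat > to.py <<'E'
import sys
from m import *
# usage: to.py x y z psi ... (mm, deg): prints dp(cm), spin for each, all from current pose
o=arm.get_obs();q=np.array(o["ee_rot"]);R=Rot.from_quat(np.roll(q,-1)).as_matrix()
print("t",round(o["time"],2),"pos",np.round(np.array(o["ee_pos"])*1000,1),"psi",round(np.degrees(np.arctan2(R[1,0],R[0,0])),2),"tilt",np.round(R[:2,2],4),"open",round(o["opening"],3),"ff",round(o["finger_force"],1),"F",np.round(o["wrist_force"],1),"j",np.round(o["qpos"],2))
psi=np.degrees(np.arctan2(R[1,0],R[0,0]))
a=list(map(float,sys.argv[1:]))
for i in range(0,len(a),4):
    d=(np.array(a[i:i+3])/1000-o["ee_pos"])@R*100
    print(np.round(d,2),"spin",round((psi-a[i+3]+180)%360-180,1))
E
python3 to.py 400 -250 270 70  439 83 270 100
```

```text
t 0.15 pos [ 184.6 -570.6  201.8] psi 17.92 tilt [-0.0001  0.001 ] open 1.0 ff 0.0 F [ 0.7 -0.6  0.2] j [-1.48  0.1   0.1   1.56 -0.    1.35]
[ 30.36 -23.88  -6.79] spin -52.1
[ 44.32 -54.37  -6.76] spin -82.1
```

Careful with the scale: shifts go in shares of 80 cm and turns go in shares of 90 degrees. That gives: 33.5 cm / 80 = 0.4188, 32 cm / 80 = 0.4, -82 degrees / 90 = -0.9111.

Emit:
{"method": "move_arm", "body": {
  "hand": [1,1,1,1,1,1,1,1,1,1,1,1],
  "dp": [
    [0.0375,-0.03,-0.025],
    [0.075,-0.06,-0.05],
    [0.1125,-0.09,-0.075],
    [0.15,-0.12,-0.085],
    [0.1875,-0.15,-0.085],
    [0.225,-0.18,-0.085],
    [0.2625,-0.21,-0.085],
    [0.3,-0.24,-0.085],
    [0.3375,-0.27,-0.085],
    [0.38,-0.2988,-0.085],
    [0.4,-0.3438,-0.085],
    [0.4188,-0.3875,-0.085]
  ],
  "spin": [-0.0778,-0.1556,-0.2333,-0.3111,-0.3889,-0.4667,-0.5444,-0.6222,-0.7,-0.7778,-0.8556,-0.9111]
}}

```text
time: 1.15
ee_pos: [0.4083, -0.1709, 0.2698]
ee_rot: [-0.0, 0.641, 0.768, 0.0]
wrist_force: [0.3, 0.2, 0.3]
opening: 1.002
finger_force: 0.0
```

```bash
python3 to.py 439 83 250 100
```

```text
t 1.15 pos [ 408.3 -170.9  269.8] psi 100.33 tilt [-0.0007  0.0007] open 1.002 ff 0.0 F [0.3 0.2 0.3] j [-0.69 -0.34 -0.19  1.72  0.    0.7 ]
[24.42  7.57  2.  ] spin 0.3
```

Emit:
{"method": "move_arm", "body": {
  "hand": [1,1,1,1,1,1,1,1,1,1],
  "dp": [
    [0.0438,0.0138,0],
    [0.0875,0.0275,0],
    [0.1313,0.0413,0],
    [0.175,0.0538,0],
    [0.2188,0.0675,0],
    [0.2625,0.0813,0],
    [0.2938,0.0913,0.0125],
    [0.3063,0.095,0.025],
    [0.3063,0.095,0.025],
    [0.3063,0.095,0.025]
  ],
  "spin": [0,0,0,0,0,0,0,0,0,0]
}}

```text
time: 1.98
ee_pos: [0.4401, 0.0814, 0.2496]
ee_rot: [-0.001, 0.643, 0.766, -0.001]
wrist_force: [0.7, 0.6, -0.1]
opening: 1.001
finger_force: 0.0
```

```bash
python3 to.py 439 83 98 100
```

```text
t 1.98 pos [440.1  81.4 249.6] psi 100.0 tilt [-0.0016 -0.0004] open 1.001 ff 0.0 F [ 0.7  0.6 -0.1] j [-0.11 -0.34 -0.23  1.68 -0.    1.29]
[ 0.18 -0.06 15.16] spin -0.0
```

Converted, 15.2 cm / 80 = 0.19, 14.5 cm / 80 = 0.1813.

Emit:
{"method": "move_arm", "body": {
  "hand": [1,1,1,1,1,1,0,0,0,0,0,0],
  "dp": [
    [0.0025,0,0.0375],
    [0.0025,0,0.075],
    [0.0025,0,0.1125],
    [0.0025,0,0.15],
    [0.0025,0,0.1813],
    [0.0025,0,0.19],
    [0.0025,0,0.19],
    [0.0025,0,0.19],
    [0.0025,0,0.19],
    [0.0025,0,0.19],
    [0.0025,0,0.19],
    [0.0025,0,0.19]
  ],
  "spin": [0,0,0,0,0,0,0,0,0,0,0,0],
  "newtons": 60
}}

```text
time: 2.98
ee_pos: [0.4412, 0.0834, 0.1]
ee_rot: [0.001, 0.643, 0.766, 0.0]
wrist_force: [-1.8, -0.3, 7.5]
opening: 0.271
finger_force: 58.4
```

```bash
python3 to.py 439 83 98 100
```

```text
t 2.98 pos [441.2  83.4 100. ] psi 99.93 tilt [ 0.0021 -0.0005] open 0.271 ff 58.4 F [-1.8 -0.3  7.5] j [-0.11 -0.37 -0.52  1.41 -0.    1.29]
[ 0.   -0.22  0.2 ] spin -0.1
```

Converted, -20.5 cm / 80 = -0.2563, -20 cm / 80 = -0.25.

Emit:
{"method": "move_arm", "body": {
  "hand": [0,0,0,0,0,0,0,0,0,0,0,0],
  "dp": [
    [0,0,-0.0088],
    [0,0,-0.025],
    [0,0,-0.05],
    [0,0,-0.0813],
    [0,0,-0.1125],
    [0,0,-0.1438],
    [0,0,-0.175],
    [0,0,-0.2063],
    [0,0,-0.2313],
    [0,0,-0.25],
    [0,0,-0.2563],
    [0,0,-0.2563]
  ],
  "spin": [0,0,0,0,0,0,0,0,0,0,0,0]
}}

```text
time: 3.98
ee_pos: [0.4408, 0.0835, 0.3051]
ee_rot: [0.001, 0.643, 0.766, 0.001]
wrist_force: [1.0, 0.0, -4.2]
opening: 0.264
finger_force: 59.4
```

```bash
python3 to.py 562 -233 302 100
```

```text
t 3.98 pos [440.8  83.5 305.1] psi 99.93 tilt [ 0.0023 -0.0003] open 0.264 ff 59.4 F [ 1.   0.  -4.2] j [-0.11 -0.3  -0.1   1.78 -0.    1.29]
[-33.27   6.48   0.35] spin -0.1
```

Converted, -33.3 cm / 80 = -0.4163, -33.1 cm / 80 = -0.4138.

Emit:
{"method": "move_arm", "body": {
  "hand": [0,0,0,0,0,0,0,0,0,0,0,0],
  "dp": [
    [-0.0188,0.0038,0],
    [-0.0563,0.0113,0],
    [-0.1,0.02,0],
    [-0.1438,0.0288,0],
    [-0.1875,0.0375,0],
    [-0.2313,0.045,0],
    [-0.275,0.0538,0],
    [-0.3188,0.0625,0],
    [-0.3625,0.0713,0],
    [-0.3938,0.0775,0],
    [-0.4138,0.0813,0],
    [-0.4163,0.0813,0]
  ],
  "spin": [0,0,0,0,0,0,0,0,0,0,0,0]
}}

```text
time: 4.98
ee_pos: [0.5616, -0.236, 0.3006]
ee_rot: [-0.002, 0.644, 0.765, -0.001]
wrist_force: [0.7, 0.5, -4.5]
opening: 0.269
finger_force: 59.5
```

```bash
python3 - <<'E'
from m import *
p,P=cap("scene"); save("s1",p,(130,60,330,210),4); np.savez("s1",p=p,P=P)
E
python3 to.py 562 -233 262 100
```

```text
t 5.03 pos [ 561.3 -234.7  301.1] psi 99.81 tilt [-0.0028  0.0016] open 0.269 ff 59.5 F [-1.2  0.2 -3.8] j [-0.61  0.19  0.37  1.76 -0.    0.79]
[0.14 0.1  3.91] spin -0.2
```

View pics/s1.png

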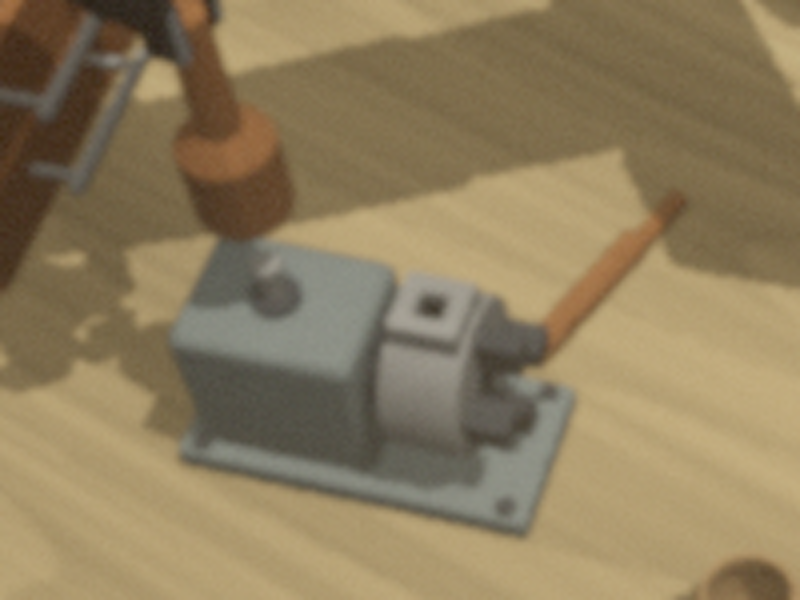

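The mallet (crop ≈(235,185)) hangs upright over the pin at (270,275). Next I lower it in small steps.

Converted, 4.7 cm / 80 = 0.0588, 4.3 cm / 80 = 0.0538.

Emit:
{"method": "move_arm", "body": {
  "hand": [0,0,0,0,0,0,0,0],
  "dp": [
    [0.0013,0.0013,0.0125],
    [0.0013,0.0013,0.025],
    [0.0013,0.0013,0.0375],
    [0.0013,0.0013,0.0475],
    [0.0013,0.0013,0.0538],
    [0.0013,0.0013,0.0588],
    [0.0013,0.0013,0.0588],
    [0.0013,0.0013,0.0588]
  ],
  "spin": [0,0,0,0,0,0,0,0]
}}

```text
time: 5.7
ee_pos: [0.5625, -0.2319, 0.2566]
ee_rot: [0.0, 0.643, 0.766, 0.0]
wrist_force: [-0.7, 1.1, -3.0]
opening: 0.261
finger_force: 59.5
```

```bash
python3 to.py 562 -233 246 100
```

```text
t 5.7 pos [ 562.5 -231.9  256.6] psi 99.93 tilt [ 0.0002 -0.0001] open 0.261 ff 59.5 F [-0.7  1.1 -3. ] j [-0.61  0.15  0.25  1.67 -0.    0.79]
[-0.1  -0.07  1.06] spin -0.1
```

Converted, 0.8 cm / 80 = 0.01, 0.6 cm / 80 = 0.0075.

Emit:
{"method": "move_arm", "body": {
  "hand": [0,0,0,0,0,0],
  "dp": [
    [0,0,0.0025],
    [0,0,0.005],
    [0,0,0.0075],
    [0,0,0.01],
    [0,0,0.01],
    [0,0,0.01]
  ],
  "spin": [0,0,0,0,0,0]
}}

```text
time: 6.2
ee_pos: [0.5626, -0.2322, 0.2484]
ee_rot: [0.0, 0.643, 0.766, 0.0]
wrist_force: [-0.8, 0.9, 1.9]
opening: 0.266
finger_force: 60.1
```

Emit:
{"method": "move_arm", "body": {
  "hand": [0,0,0,0,0],
  "dp": [
    [0,0,0.0025],
    [0,0,0.005],
    [0,0,0.005],
    [0,0,0.005],
    [0,0,0.005]
  ],
  "spin": [0,0,0,0,0]
}}

```text
time: 6.62
ee_pos: [0.5629, -0.2325, 0.2458]
ee_rot: [0.001, 0.643, 0.766, 0.0]
wrist_force: [-1.0, 0.3, 10.6]
opening: 0.266
finger_force: 61.0
```

Converted, 0.3 cm / 80 = 0.0038, 0.2 cm / 80 = 0.0025.

Emit:
{"method": "move_arm", "body": {
  "hand": [0,0,0,0,0],
  "dp": [
    [0,0,0.0025],
    [0,0,0.0038],
    [0,0,0.0038],
    [0,0,0.0038],
    [0,0,0.0038]
  ],
  "spin": [0,0,0,0,0]
}}

```text
time: 7.03
ee_pos: [0.5635, -0.2331, 0.2457]
ee_rot: [0.003, 0.643, 0.766, -0.0]
wrist_force: [-3.5, 0.6, 24.7]
opening: 0.262
finger_force: 62.6
```

Converted, -6.3 cm / 80 = -0.0788, -5.5 cm / 80 = -0.0688.

Emit:
{"method": "move_arm", "body": {
  "hand": [0,0,0,0,0,0],
  "dp": [
    [0,0,-0.0075],
    [0,0,-0.025],
    [0,0,-0.05],
    [0,0,-0.0688],
    [0,0,-0.0788],
    [0,0,-0.0788]
  ],
  "spin": [0,0,0,0,0,0]
}}

```text
time: 7.53
ee_pos: [0.5629, -0.2324, 0.3053]
ee_rot: [0.001, 0.643, 0.766, 0.0]
wrist_force: [0.6, -0.2, -4.3]
opening: 0.264
finger_force: 59.6
```

```bash
python3 - <<'E'
from m import *
p,P=cap("scene")
m=sel(P,(.5625,-.233),.012,.13,.18); z=P[m][:,2]; print(len(z),np.percentile(z,[20,50,80,95]))
# mallet vs TCP
m=sel(P,(.5625,-.233),.06,.185,.30); q=P[m]; b=q[q[:,2]<.25]; print(len(b),b.min(0),b.max(0))
E
python3 to.py 439 83 305 100
```

```text
81 [0.1322357  0.14335581 0.14615285 0.14762931]
328 [ 0.53890766 -0.24577608  0.20879206] [ 0.59128176 -0.20227077  0.24998757]
t 7.58 pos [ 562.7 -232.2  304. ] psi 99.93 tilt [-0.0001  0.    ] open 0.269 ff 59.6 F [-0.5  0.2 -4.6] j [-0.61  0.19  0.37  1.76 -0.    0.79]
[33.18 -6.76 -0.1 ] spin -0.1
```

Converted, 33.2 cm / 80 = 0.415, 33.1 cm / 80 = 0.4138.

Emit:
{"method": "move_arm", "body": {
  "hand": [0,0,0,0,0,0,0,0,0,0,0,0],
  "dp": [
    [0.0188,-0.0038,0],
    [0.0563,-0.0113,0],
    [0.1,-0.02,0],
    [0.1438,-0.0288,0],
    [0.1875,-0.0375,0],
    [0.2313,-0.0463,0],
    [0.275,-0.0563,0],
    [0.3188,-0.065,0],
    [0.3625,-0.0738,0],
    [0.3938,-0.0813,0],
    [0.4138,-0.0838,0],
    [0.415,-0.0838,0]
  ],
  "spin": [0,0,0,0,0,0,0,0,0,0,0,0]
}}

```text
time: 8.58
ee_pos: [0.4378, 0.0861, 0.3032]
ee_rot: [-0.001, 0.642, 0.767, -0.0]
wrist_force: [0.1, -0.2, -3.6]
opening: 0.262
finger_force: 59.6
```

Converted, 19.9 cm / 80 = 0.2488, 19.7 cm / 80 = 0.2463.

Emit:
{"method": "move_arm", "body": {
  "hand": [0,0,0,0,0,0,0,0,0,0,0,0],
  "dp": [
    [0,0,0.0125],
    [0,0,0.0438],
    [0,0,0.0813],
    [0,0,0.1188],
    [0,0,0.1563],
    [0,0,0.1938],
    [0,0,0.2188],
    [0,0,0.2313],
    [0,0,0.24],
    [0,0,0.2463],
    [0,0,0.2488],
    [0,0,0.2488]
  ],
  "spin": [0,0,0,0,0,0,0,0,0,0,0,0]
}}

```text
time: 9.58
ee_pos: [0.4397, 0.0832, 0.1059]
ee_rot: [0.0, 0.643, 0.766, 0.0]
wrist_force: [-0.5, 0.6, -4.5]
opening: 0.265
finger_force: 59.5
```

```bash
python3 to.py 439 83 100 100
```

```text
t 9.58 pos [439.7  83.2 105.9] psi 99.92 tilt [ 0.0008 -0.0002] open 0.265 ff 59.5 F [-0.5  0.6 -4.5] j [-0.11 -0.37 -0.52  1.43 -0.    1.29]
[-0.01 -0.08  0.59] spin -0.1
```

Converted, 0.5 cm / 80 = 0.0063, 0.4 cm / 80 = 0.005.

Emit:
{"method": "move_arm", "body": {
  "hand": [0,0,0,0,0,0],
  "dp": [
    [0,0,0.0025],
    [0,0,0.0038],
    [0,0,0.005],
    [0,0,0.0063],
    [0,0,0.0063],
    [0,0,0.0063]
  ],
  "spin": [0,0,0,0,0,0]
}}

```text
time: 10.08
ee_pos: [0.4393, 0.0834, 0.1004]
ee_rot: [0.0, 0.643, 0.766, -0.0]
wrist_force: [-0.3, -0.0, -4.0]
opening: 0.267
finger_force: 59.6
```

Converted, 0.1 cm / 80 = 0.0013.

Emit:
{"method": "move_arm", "body": {
  "hand": [0,0,0,0],
  "dp": [
    [0,0,0.0013],
    [0,0,0.0013],
    [0,0,0.0013],
    [0,0,0.0013]
  ],
  "spin": [0,0,0,0]
}}

```text
time: 10.42
ee_pos: [0.4397, 0.0833, 0.1001]
ee_rot: [0.0, 0.643, 0.766, 0.0]
wrist_force: [-1.5, 0.3, 5.7]
opening: 0.268
finger_force: 60.3
```

Converted, -17 cm / 80 = -0.2125, -16 cm / 80 = -0.2.

Emit:
{"method": "move_arm", "body": {
  "hand": [0.4,0.6,1,1,1,1,1,1,1,1,1,1],
  "dp": [
    [0,0,0],
    [0,0,0],
    [0,0,0],
    [0,0,0],
    [0,0,0],
    [0,0,0],
    [0,0,-0.0125],
    [0,0,-0.05],
    [0,0,-0.1],
    [0,0,-0.15],
    [0,0,-0.2],
    [0,0,-0.2125]
  ],
  "spin": [0,0,0,0,0,0,0,0,0,0,0,0]
}}

```text
time: 11.42
ee_pos: [0.4408, 0.0832, 0.2764]
ee_rot: [0.003, 0.643, 0.766, 0.002]
wrist_force: [0.8, 0.3, -0.0]
opening: 1.001
finger_force: 0.0
```

```bash
python3 - <<'E'
from m import *
D={n:cap(n) for n in("scene","top")}
for k,c,r,zl,zh in [("mal",(.439,.083),.03,.135,.16),("malhead",(.439,.083),.05,.05,.075),("bar",(.5535,.306),.08,.106,.135)]:
  for n in D:
    P=D[n][1];q=P[sel(P,c,r,zl,zh)]
    if len(q)>5: print(k,n,len(q),np.round(q.mean(0)*1000,1),*rect(q))
E
python3 to.py 553.5 306 220 154.5
```

```text
mal scene 107 [441.5  84.7 145.3] [439.3  82.3] [26.6 22.8] 32.7
malhead scene 290 [447.2  87.5  60.6] [440.5  84.1] [52.4 53.9] 27.9
bar scene 358 [557.6 306.9 121.3] [555.5 306.8] [17.6 90.5] 64.0
bar top 231 [551.5 304.9 123.2] [551.9 305.8] [18.3 88.2] 64.9
t 11.52 pos [440.7  83.2 272.8] psi 99.92 tilt [ 0.0052 -0.0007] open 0.998 ff 0.0 F [ 0.5 -0.3  0. ] j [-0.11 -0.33 -0.18  1.72 -0.    1.29]
[20.01 14.93  5.32] spin -54.6
```

Converted, 20 cm / 80 = 0.25, 19.2 cm / 80 = 0.24, -54.6 degrees / 90 = -0.6067.

Emit:
{"method": "move_arm", "body": {
  "hand": [1,1,1,1,1,1,1,1,1,1,1],
  "dp": [
    [0.0188,0.0138,0],
    [0.05,0.0375,0],
    [0.0825,0.0625,0],
    [0.1163,0.0875,0],
    [0.15,0.1125,0],
    [0.1838,0.1375,0],
    [0.2175,0.1625,0.0063],
    [0.24,0.18,0.025],
    [0.25,0.1863,0.05],
    [0.25,0.1863,0.0663],
    [0.25,0.1863,0.0663]
  ],
  "spin": [-0.0556,-0.1111,-0.1778,-0.2444,-0.3111,-0.3778,-0.4444,-0.5111,-0.5778,-0.6067,-0.6067]
}}

```text
time: 12.43
ee_pos: [0.5496, 0.3061, 0.2111]
ee_rot: [-0.003, 0.219, 0.976, -0.002]
wrist_force: [-0.4, -0.3, 0.9]
opening: 1.003
finger_force: 0.0
```

```bash
python3 to.py 553.7 306.3 98 154.5
```

```text
t 12.43 pos [549.6 306.1 211.1] psi 154.7 tilt [-0.007  -0.0023] open 1.003 ff 0.0 F [-0.4 -0.3  0.9] j [ 0.3   0.21  0.23  1.6  -0.    0.74]
[-0.42  0.25 11.31] spin 0.2
```

Converted, 3 cm / 80 = 0.0375, 1.5 cm / 80 = 0.0188.

Emit:
{"method": "move_arm", "body": {
  "hand": [1,1,1,1,1],
  "dp": [
    [0,0,0.0188],
    [0,0,0.0375],
    [0,0,0.0375],
    [0,0,0.0375],
    [0,0,0.0375]
  ],
  "spin": [0,0,0,0,0]
}}

```text
time: 12.85
ee_pos: [0.5518, 0.3058, 0.1875]
ee_rot: [0.0, 0.221, 0.975, 0.0]
wrist_force: [0.3, 0.1, 0.1]
opening: 0.999
finger_force: 0.0
```

```bash
python3 to.py 553.7 306.3 97 154.5
```

```text
t 12.85 pos [551.8 305.8 187.5] psi 154.45 tilt [0.0008 0.0001] open 0.999 ff 0.0 F [0.3 0.1 0.1] j [ 0.3   0.2   0.17  1.54 -0.    0.75]
[-0.15  0.12  9.05] spin -0.0
```

Converted, 9 cm / 80 = 0.1125, -0.15 cm / 80 = -0.0019.

Emit:
{"method": "move_arm", "body": {
  "hand": [1,1,1,1,1,1,0,0,0,0,0,0],
  "dp": [
    [-0.0019,0.0013,0.025],
    [-0.0019,0.0013,0.0563],
    [-0.0019,0.0013,0.0875],
    [-0.0019,0.0013,0.1075],
    [-0.0019,0.0013,0.1125],
    [-0.0019,0.0013,0.1125],
    [-0.0019,0.0013,0.1125],
    [-0.0019,0.0013,0.1125],
    [-0.0019,0.0013,0.1125],
    [-0.0019,0.0013,0.1125],
    [-0.0019,0.0013,0.1125],
    [-0.0019,0.0013,0.1125]
  ],
  "spin": [0,0,0,0,0,0,0,0,0,0,0,0],
  "newtons": 90
}}

```text
time: 13.85
ee_pos: [0.5536, 0.3063, 0.0967]
ee_rot: [0.0, 0.221, 0.975, 0.0]
wrist_force: [-0.9, -0.1, -0.6]
opening: 0.147
finger_force: 0.0
```

```bash
python3 to.py 553.7 306.3 97 154.5
```

```text
t 13.85 pos [553.6 306.3  96.7] psi 154.52 tilt [0.0005 0.    ] open 0.147 ff 0.0 F [-0.9 -0.1 -0.6] j [ 0.3   0.21  0.02  1.38 -0.    0.74]
[-0.01  0.   -0.03] spin 0.0
```

Emit:
{"method": "move_arm", "body": {
  "hand": [0,0,0,0],
  "dp": [
    [0,0,0],
    [0,0,0],
    [0,0,0],
    [0,0,0]
  ],
  "spin": [0,0,0,0]
}}

```text
time: 14.18
ee_pos: [0.5534, 0.3063, 0.0963]
ee_rot: [0.0, 0.221, 0.975, -0.0]
wrist_force: [-0.1, 0.3, 0.2]
opening: -0.004
finger_force: 0.0
```

Run:
```python
from m import *
p,P=cap("scene"); save("s2",p,(350,200,450,300),6)
q=P[sel(P,(.5537,.3063),.05,.106,.13)]; print(len(q), rect(q))
```

```text
178 (array([571.3, 299.3]), array([16.6, 54.1]), 64.2)
```

View pics/s2.png

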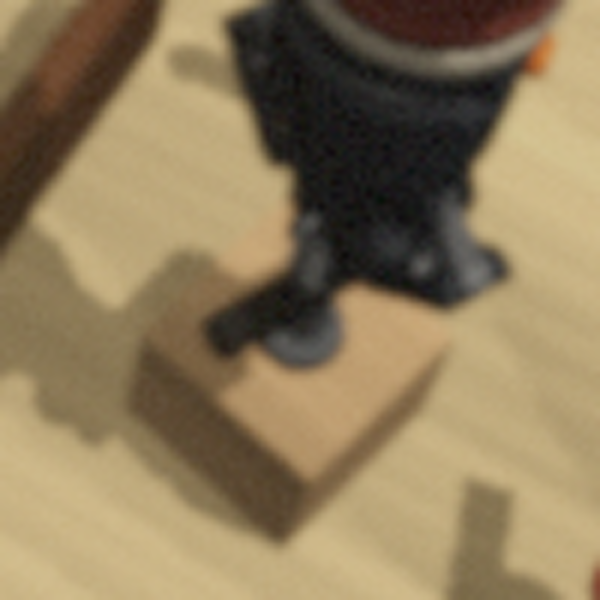

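Run:
```python
from m import *
o=arm.get_obs();print(o["opening"],o["finger_force"],np.round(o["ee_pos"],4))
for n in("scene","top"):
    c=arm.get_calibration(n);K=c["intrinsics"];R=Rot.from_quat(np.roll(c["rotation"],-1)).as_matrix()
    e=o["ee_pos"];ydir=np.array([.43,.90,0])
    for k,X in dict(tcp=e,grasp=e+[0,0,.019],f1=e+ydir*.05+[0,0,.019],f2=e-ydir*.05+[0,0,.019],body=e+[0,0,.073]).items():
        x=K@(R.T@(X-c["position"])); u=x[:2]/x[2]; print(n,k,np.round(u,1),np.round((u-[350,200])*6) if n=="scene" else "")
p,P=cap("scene")
np.savez("s3",p=p,P=P)
save("s3",np.clip(p[195:265,375:445].astype(float)*2.2,0,255).astype(np.uint8),s=8)
```

```text
0.0001401639542660688 0.0 [0.5534 0.3062 0.0963]
scene tcp [400.9 249.5] [306. 297.]
scene grasp [402.3 245.6] [314. 274.]
scene f1 [416.9 264.5] [401. 387.]
scene f2 [388.3 227.5] [230. 165.]
scene body [406.3 233.9] [338. 203.]
top tcp [266.4 209. ] 
top grasp [265.1 208.1] 
top f1 [248.4 199.8] 
top f2 [282.  216.4] 
top body [261.3 205.3]
```

View pics/s3.png

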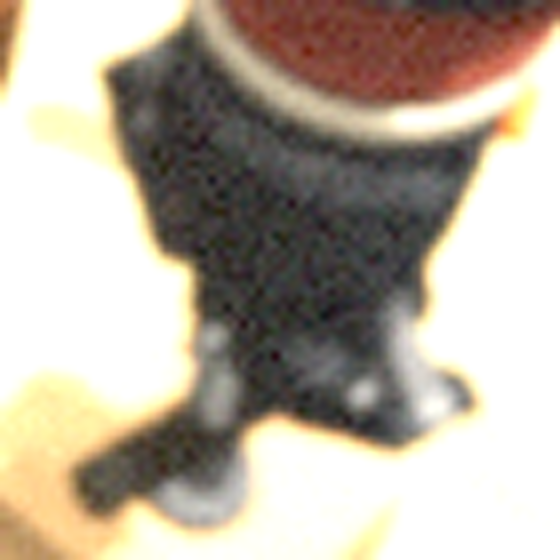

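Run:
```python
from m import *
P=np.load("s3.npz")["P"]
for v in range(320,520,14):
    print(v,*[ (np.round(P[195+v//8,375+u//8]*1000).astype(object)).tolist() for u in (150,185,205,220,235,270,320,360,400)])
```

```text
320 [484.0, 264.0, 2.0] [555.0, 291.0, 152.0] [562.0, 297.0, 168.0] [561.0, 300.0, 171.0] [573.0, 307.0, 197.0] [577.0, 315.0, 212.0] [576.0, 327.0, 223.0] [580.0, 336.0, 241.0] [570.0, 343.0, 231.0]
334 [521.0, 274.0, 70.0] [555.0, 292.0, 147.0] [565.0, 298.0, 170.0] [559.0, 300.0, 162.0] [572.0, 307.0, 191.0] [575.0, 315.0, 205.0] [577.0, 328.0, 223.0] [578.0, 336.0, 234.0] [573.0, 344.0, 233.0]
348 [524.0, 276.0, 67.0] [556.0, 293.0, 141.0] [564.0, 299.0, 160.0] [566.0, 303.0, 169.0] [569.0, 308.0, 178.0] [570.0, 315.0, 189.0] [560.0, 326.0, 183.0] [580.0, 338.0, 229.0] [573.0, 345.0, 227.0]
362 [530.0, 278.0, 70.0] [562.0, 296.0, 144.0] [563.0, 300.0, 151.0] [565.0, 304.0, 159.0] [568.0, 309.0, 169.0] [566.0, 316.0, 174.0] [563.0, 328.0, 182.0] [574.0, 338.0, 212.0] [577.0, 347.0, 227.0]
376 [534.0, 281.0, 71.0] [563.0, 298.0, 140.0] [564.0, 302.0, 146.0] [567.0, 306.0, 155.0] [563.0, 309.0, 152.0] [565.0, 317.0, 165.0] [566.0, 330.0, 181.0] [578.0, 340.0, 212.0] [578.0, 349.0, 222.0]
390 [537.0, 282.0, 71.0] [562.0, 298.0, 132.0] [565.0, 302.0, 143.0] [568.0, 307.0, 154.0] [564.
[... 1170 characters left out ...]
9.0, 313.0, 92.0] [552.0, 315.0, 82.0] [545.0, 322.0, 76.0] [533.0, 334.0, 69.0] [528.0, 343.0, 70.0] [486.0, 349.0, 1.0]
488 [584.0, 301.0, 114.0] [562.0, 307.0, 80.0] [561.0, 310.0, 81.0] [556.0, 314.0, 77.0] [555.0, 317.0, 80.0] [545.0, 324.0, 68.0] [537.0, 336.0, 70.0] [532.0, 346.0, 71.0] [488.0, 351.0, -4.0]
502 [568.0, 298.0, 75.0] [565.0, 308.0, 81.0] [560.0, 311.0, 76.0] [558.0, 315.0, 77.0] [556.0, 318.0, 78.0] [547.0, 325.0, 69.0] [539.0, 338.0, 69.0] [533.0, 347.0, 68.0] [493.0, 353.0, 1.0]
516 [569.0, 300.0, 68.0] [568.0, 310.0, 79.0] [565.0, 313.0, 77.0] [565.0, 317.0, 81.0] [561.0, 321.0, 79.0] [554.0, 327.0, 73.0] [542.0, 340.0, 67.0] [539.0, 349.0, 72.0] [496.0, 355.0, -3.0]
```

The crop shows the shut fingers (≈(215,400)) ending on top of the bar, which runs from (90,490) to the upper right. Depth puts the tips at z≈126, while the reported TCP is at 96. The true tip is therefore about 28–30 mm higher than reported, so I open, go lower and close again.

Converted, 2.6 cm / 80 = 0.0325, 2.2 cm / 80 = 0.0275.

Emit:
{"method": "move_arm", "body": {
  "hand": [1,1,1,1,1,1,1,1,1,1,1,1],
  "dp": [
    [0,0,0],
    [0,0,0],
    [0,0,0],
    [0,0,0],
    [0,0,0],
    [0,0,0],
    [0,0,0],
    [0,0,0.0088],
    [0,0,0.0188],
    [0,0,0.0275],
    [0,0,0.0325],
    [0,0,0.0325]
  ],
  "spin": [0,0,0,0,0,0,0,0,0,0,0,0]
}}

```text
time: 15.28
ee_pos: [0.5524, 0.3059, 0.0685]
ee_rot: [-0.001, 0.221, 0.975, -0.001]
wrist_force: [0.1, 0.3, 0.1]
opening: 1.001
finger_force: 0.0
```

Emit:
{"method": "move_arm", "body": {
  "hand": [0,0,0,0,0,0,0,0,0],
  "dp": [
    [0,0,0],
    [0,0,0],
    [0,0,0],
    [0,0,0],
    [0,0,0],
    [0,0,0],
    [0,0,0],
    [0,0,0],
    [0,0,0]
  ],
  "spin": [0,0,0,0,0,0,0,0,0]
}}

```text
time: 16.03
ee_pos: [0.5538, 0.3065, 0.0709]
ee_rot: [0.0, 0.22, 0.975, 0.0]
wrist_force: [-0.9, 1.2, 4.4]
opening: 0.178
finger_force: 87.8
```

```bash
python3 - <<'E'
from m import *
p,P=cap("scene"); save("s4",np.clip(p[190:270,360:450].astype(float)*1.6,0,255).astype(np.uint8),s=6)
E
python3 to.py 553 306 70 154.5
```

```text
t 16.08 pos [553.7 306.5  70.9] psi 154.53 tilt [0.0008 0.0003] open 0.181 ff 87.8 F [-0.6  1.   5.1] j [ 0.3   0.22 -0.02  1.34  0.    0.74]
[ 0.05 -0.07  0.09] spin 0.0
```

View pics/s4.png

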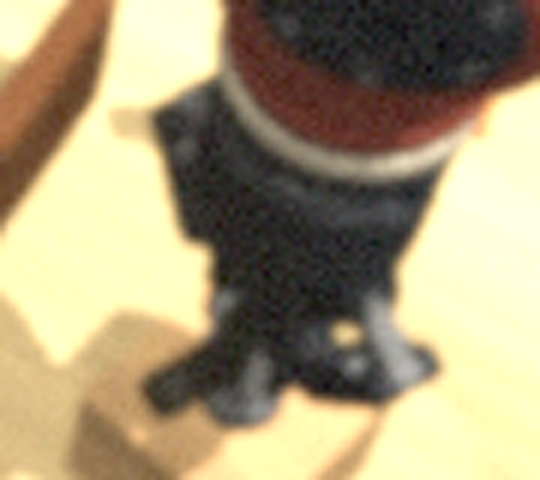

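Converted, -19 cm / 80 = -0.2375, -18.8 cm / 80 = -0.235.

Emit:
{"method": "move_arm", "body": {
  "hand": [0,0,0,0,0,0,0,0,0,0,0,0],
  "dp": [
    [0,0,-0.0075],
    [0,0,-0.02],
    [0,0,-0.0375],
    [0,0,-0.0625],
    [0,0,-0.0875],
    [0,0,-0.115],
    [0,0,-0.1438],
    [0,0,-0.175],
    [0,0,-0.2038],
    [0,0,-0.225],
    [0,0,-0.235],
    [0,0,-0.2375]
  ],
  "spin": [0,0,0,0,0,0,0,0,0,0,0,0]
}}

```text
time: 17.08
ee_pos: [0.5541, 0.3065, 0.2629]
ee_rot: [0.001, 0.221, 0.975, 0.001]
wrist_force: [-0.4, 0.9, -3.1]
opening: 0.176
finger_force: 88.2
```

```bash
python3 to.py 540 80 258 130  530 -139 258 109.2
```

```text
t 17.08 pos [554.1 306.5 262.9] psi 154.52 tilt [0.003  0.0008] open 0.176 ff 88.2 F [-0.4  0.9 -3.1] j [ 0.3   0.23  0.35  1.68 -0.    0.74]
[ -8.47 -21.05   0.47] spin 24.5
[-16.99 -41.25   0.45] spin 45.3
```

Converted, -21.1 cm / 80 = -0.2638, -19.2 cm / 80 = -0.24, 23 degrees / 90 = 0.2556.

Emit:
{"method": "move_arm", "body": {
  "hand": [0,0,0,0,0,0,0,0,0,0,0,0],
  "dp": [
    [-0.0038,-0.0088,0],
    [-0.0113,-0.0263,0],
    [-0.02,-0.05,0],
    [-0.03,-0.0738,0],
    [-0.04,-0.0975,0],
    [-0.05,-0.1213,0],
    [-0.06,-0.145,0],
    [-0.07,-0.1688,0],
    [-0.08,-0.1925,0],
    [-0.09,-0.2163,0],
    [-0.0988,-0.24,0],
    [-0.1088,-0.2638,0]
  ],
  "spin": [0.0111,0.0333,0.0556,0.0778,0.1,0.1222,0.1444,0.1667,0.1889,0.2111,0.2333,0.2556]
}}

```text
time: 18.08
ee_pos: [0.54, 0.0771, 0.2586]
ee_rot: [-0.001, 0.412, 0.911, -0.001]
wrist_force: [0.7, 0.2, -2.9]
opening: 0.184
finger_force: 88.2
```

```bash
python3 to.py 530 -139 258 109.2
```

```text
t 18.08 pos [540.   77.1 258.6] psi 131.36 tilt [-0.0026 -0.    ] open 0.184 ff 88.2 F [ 0.7  0.2 -2.9] j [-0.1  -0.04  0.05  1.67 -0.    0.75]
[-15.56 -15.03   0.07] spin 22.2
```

Converted, -15.6 cm / 80 = -0.195, -2.9 cm / 80 = -0.0363, 22.2 degrees / 90 = 0.2467.

Emit:
{"method": "move_arm", "body": {
  "hand": [0,0,0,0,0,0,0,0,0,0,0,0],
  "dp": [
    [-0.0188,-0.0188,0],
    [-0.0375,-0.0363,0],
    [-0.0563,-0.0538,0],
    [-0.075,-0.0725,0],
    [-0.0938,-0.09,0],
    [-0.1125,-0.1088,0],
    [-0.1313,-0.1263,0],
    [-0.15,-0.145,0],
    [-0.1688,-0.1625,0],
    [-0.1838,-0.1775,0],
    [-0.1925,-0.185,0],
    [-0.195,-0.1875,0]
  ],
  "spin": [0.0222,0.0444,0.0667,0.0889,0.1111,0.1333,0.1556,0.1778,0.2,0.2222,0.2389,0.2467]
}}

```text
time: 19.08
ee_pos: [0.5315, -0.1391, 0.2589]
ee_rot: [-0.001, 0.58, 0.815, -0.0]
wrist_force: [-0.2, -0.2, -2.9]
opening: 0.18
finger_force: 88.2
```

Converted, 1 cm / 80 = 0.0125, 0.5 cm / 80 = 0.0063.

Emit:
{"method": "move_arm", "body": {
  "hand": [0,0,0],
  "dp": [
    [0,0,0.0063],
    [0,0,0.0125],
    [0,0,0.0125]
  ],
  "spin": [0,0,0]
}}

```text
time: 19.33
ee_pos: [0.5319, -0.1367, 0.2488]
ee_rot: [-0.001, 0.578, 0.816, -0.0]
wrist_force: [-0.2, 0.7, -3.1]
opening: 0.177
finger_force: 88.2
```

```bash
cat > k.py <<'E'
from m import *
o=arm.get_obs();e=o["ee_pos"]
D={n:cap(n) for n in("scene","top")}
np.savez("k",**{n+s:D[n][i] for n in D for i,s in enumerate("pP")})
P=D["scene"][1]
for k,r,zl,zh in [("bar+",.06,e[2]+.015,e[2]+.06),("collar",.03,e[2]-.02,e[2]+.009),("shank",.015,e[2]-.062,e[2]-.005)]:
  q=P[sel(P,e[:2],r,zl,zh)]
  if len(q)>4: print(k,len(q),np.round(q.mean(0)*1000,1),np.round(q.min(0)*1000),np.round(q.max(0)*1000),*rect(q))
save("k_scene",D["scene"][0],(160,60,300,165),5)
E
python3 k.py; python3 to.py 530 -139 216 109.2
```

```text
bar+ 307 [ 533.2 -119.8  295.2] [ 511. -175.  264.] [556. -92. 309.] [ 536.7 -133.2] [34.6 87.4] 38.0
collar 99 [ 537.5 -131.5  250.7] [ 518. -153.  229.] [ 549. -121.  258.] [ 534.9 -134.2] [29.1 31. ] 57.6
shank 95 [ 536.4 -133.6  216. ] [ 527. -141.  194.] [ 541. -127.  237.] [ 535.1 -135.8] [13.3 13.4] 25.8
t 19.43 pos [ 532.1 -136.9  249.9] psi 109.4 tilt [-0.0007  0.0004] open 0.182 ff 88.2 F [-0.5  1.  -3. ] j [-0.49 -0.03  0.04  1.65  0.    0.74]
[-0.13 -0.27  3.39] spin 0.2
```

View pics/k_scene.png

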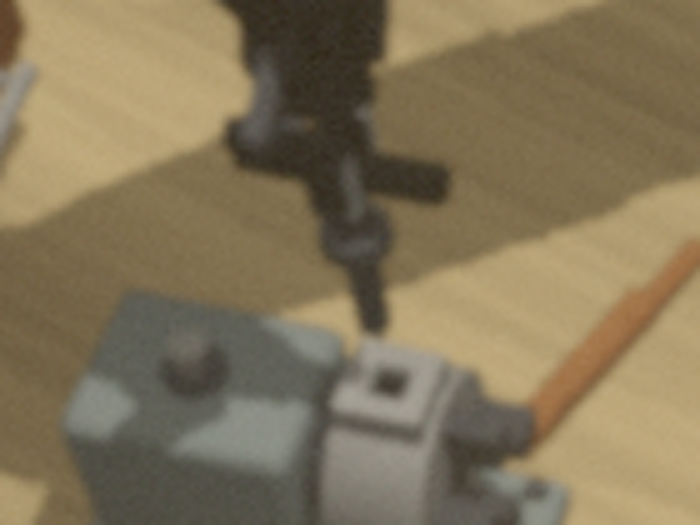

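Converted, 2.6 cm / 80 = 0.0325, 2.4 cm / 80 = 0.03.

Emit:
{"method": "move_arm", "body": {
  "hand": [0,0,0,0,0,0,0,0],
  "dp": [
    [-0.0013,-0.0013,0.0063],
    [-0.0019,-0.0025,0.0125],
    [-0.0025,-0.0038,0.0188],
    [-0.0025,-0.0038,0.025],
    [-0.0025,-0.0038,0.03],
    [-0.0025,-0.0038,0.0325],
    [-0.0025,-0.0038,0.0325],
    [-0.0025,-0.0038,0.0325]
  ],
  "spin": [0,0,0,0,0,0,0,0]
}}

```text
time: 20.1
ee_pos: [0.5301, -0.1407, 0.2244]
ee_rot: [-0.0, 0.578, 0.816, -0.0]
wrist_force: [-0.2, -0.1, -3.2]
opening: 0.184
finger_force: 88.2
```

```bash
cat > fit.py <<'E'
from m import *
from scipy.optimize import least_squares
def box(p,h): q=np.abs(p)-h; return np.linalg.norm(np.maximum(q,0),axis=1)+np.minimum(q.max(1),0)
def cyl(p,r,h): q=np.stack([np.hypot(p[:,0],p[:,1])-r,np.abs(p[:,2])-h],1); return np.linalg.norm(np.maximum(q,0),axis=1)+np.minimum(q.max(1),0)
def key(p): # mm, tip frame
    s=box(p-[0,0,27.5],[6,6,27.5]); c=cyl(p-[0,0,60],16,5); n=cyl(p-[0,0,78],8,14)
    return np.minimum(np.minimum(s,c),n)
o=arm.get_obs();e=o["ee_pos"]*1000
Ps=[cap("scene")[1]*1000 for _ in range(4)]
P=np.nanmean(Ps,0); sd=np.nanstd(Ps,0).max(-1); P[sd>4]=np.nan
tip=e[2]-56
def s3(c,r,zl,zh): return P[(np.hypot(P[...,0]-c[0],P[...,1]-c[1])<r)&(P[...,2]>zl)&(P[...,2]<zh)]
q=s3(e,24,tip-2,tip+66)
def f(x,q=q):
    R=Rot.from_euler("zxy",[x[3],x[4],x[5]],degrees=True).as_matrix(); return key((q-x[:3])@R)
best=min((least_squares(f,[e[0]+a,e[1]+b,tip,yw,0,0],loss="soft_l1",f_scale=1,x_scale=[1,1,1,5,2,2]) for a in(-2,3) for b in(-2,3) for yw in(9,19,29)),key=lambda r:r.cost)
print("key tip",len(q),np.round(best.x,2),"resid",np.round(np.median(np.abs(best.fun)),2))
b=s3((530,-139),32,143,153)
g=lambda x:box((b-[x[0],x[1],x[3]-20])@Rot.from_euler("z",x[2],degrees=True).as_matrix(),[21,21,20])
rb=least_squares(g,[530,-139,19,150],loss="soft_l1",f_scale=1)
print("boss",len(b),np.round(rb.x,2),np.round(np.median(np.abs(rb.fun)),2))
d=best.x[:3]-[rb.x[0],rb.x[1],rb.x[3]]
print("delta world",np.round(d,2),"yaw err",round((best.x[3]-rb.x[2]+45)%90-45,2))
m=np.array([-d[0],-d[1],10-d[2]]); a=Rot.from_quat(np.roll(o["ee_rot"],-1)).as_matrix()
print("correct dp cm",np.round(m@a/10,2))
E
python3 fit.py; python3 to.py 530 -139 216 109.2
```

```text
key tip 190 [ 5.3169e+02 -1.4123e+02  1.6842e+02  1.7860e+01  3.3000e-01 -8.5000e-01] resid 0.34
boss 249 [ 530.47 -139.65   19.43  149.88] 0.5
delta world [ 1.22 -1.57 18.54] yaw err -1.57
correct dp cm [ 0.19 -0.06  0.85]
t 20.3 pos [ 530.3 -140.8  224.7] psi 109.32 tilt [ 0.0004 -0.0003] open 0.178 ff 88.2 F [-0.2 -0.2 -3. ] j [-0.5  -0.05 -0.02  1.6  -0.    0.74]
[0.18 0.03 0.87] spin 0.1
```

Converted, 0.85 cm / 80 = 0.0106, -0.05 cm / 80 = -0.0006.

Emit:
{"method": "move_arm", "body": {
  "hand": [0,0,0,0,0,0,0,0],
  "dp": [
    [0.0013,0,0.0025],
    [0.0019,-0.0006,0.005],
    [0.0025,-0.0006,0.0075],
    [0.0025,-0.0006,0.01],
    [0.0025,-0.0006,0.0106],
    [0.0025,-0.0006,0.0106],
    [0.0025,-0.0006,0.0106],
    [0.0025,-0.0006,0.0106]
  ],
  "spin": [0,0,0,0,0,0,0,0]
}}

```text
time: 20.97
ee_pos: [0.529, -0.139, 0.216]
ee_rot: [0.0, 0.578, 0.816, -0.0]
wrist_force: [-0.9, 0.3, -3.4]
opening: 0.18
finger_force: 88.2
```

```bash
python3 fit.py; python3 fit.py; python3 to.py 530 -139 216 109.2;python3 - <<'E'
from m import *
p,P=cap("top"); z=arm.get_obs()["ee_pos"][2]
e=arm.get_obs()["ee_pos"];q=P[sel(P,e[:2],.06,z+.02,z+.062)];print(len(q),rect(q))
for k,c in dict(mal=(.439,.083),dolt=(.65,.079),dolb=(.546,.088)).items():
    q=P[sel(P,c,.05,.03,.16)]; 
    q0=np.load("top0.npz")["P"]; q0=q0[sel(q0,c,.05,.03,.16)]; print(k,len(q),np.round(q.mean(0)*1000),len(q0),np.round(q0.mean(0)*1000))
p,P=cap("scene"); save("fin",p,(160,60,300,165),5)
q=P[sel(P,(.5625,-.233),.012,.135,.18)];print("pin",np.median(q[:,2]))
E
```

```text
key tip 189 [ 530.73 -139.23  160.1    18.87    0.84   -0.96] resid 0.32
boss 238 [ 530.45 -139.63   18.57  149.83] 0.47
delta world [ 0.29  0.4  10.27] yaw err 0.3
correct dp cm [-0.03 -0.04  0.03]
key tip 186 [ 5.3058e+02 -1.3936e+02  1.5986e+02  2.0470e+01  3.7000e-01 -9.6000e-01] resid 0.32
boss 236 [ 530.5  -139.59   18.26  149.78] 0.48
delta world [ 0.08  0.23 10.08] yaw err 2.21
correct dp cm [-0.02 -0.02  0.01]
t 21.37 pos [ 529.  -139.   215.9] psi 109.32 tilt [ 0.     -0.0001] open 0.179 ff 88.2 F [ 0.4 -0.1 -3.3] j [-0.5  -0.05 -0.04  1.59 -0.    0.74]
[-0.03  0.1  -0.01] spin 0.1
153 (array([ 519. , -115.3]), array([41.1, 38.9]), 18.6)
mal 337 [435.  83.  82.] 336 [437.  83.  83.]
dolt 249 [655.  78.  57.] 246 [655.  78.  58.]
dolb 221 [544.  89.  53.] 222 [544.  89.  54.]
pin 0.14547380702424428
```

View pics/fin.png

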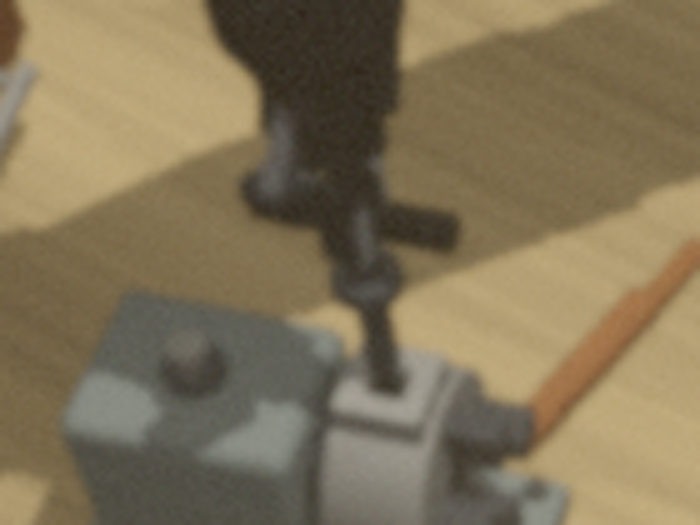

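The crop shows the key upright with its tip over the socket at (388,380), and the pin down at (190,360). I compare the pin's travel with the first frame before handing in.

Run:
```python
from m import *
A=np.load("scene0.npz")["P"]; B=cap("scene")[1]
for P in(A,B):
    z=P[sel(P,(.5635,-.233),.008,.135,.18)][:,2]; print(len(z),np.percentile(z,[40,60,80]))
o=arm.get_obs(); print(np.abs(o["joint_vel"]).max())
```

```text
57 [0.14897047 0.15694195 0.15890242]
32 [0.1457168  0.14649149 0.14779624]
0.0009057124856819791
```

```bash
python3 -c "
from plant import arm
print(arm.close_job())"
```

```text
the job is handed in; nothing more can be done
None
```

The job is handed in at about 21 s of the 64 s: the lock pin measured home (top ≈146 mm), the mallet was standing back in its place, and the chuck key was held upright and still, its tip ≈10 mm above the socket, within about 0.5 mm of centre and about 2° of square.

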